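Clear the plate and draw out the bumper support

TASK

A bumper is about to be laid on the bench's telescoping support: with the scraper block wipe all four loose filler chips off the steel plate onto the bench (do not touch the chips with the fingers), then set the scraper back down on the bench, off the plate. Only when the plate is clear, take the yellow head of the support so that its red button is squeezed in, pull it out past the first stop to the second stop, as far as it goes, and finish while still holding it there, because it springs back if let go. Leave the spray can, the tape roll and the sander where they are.

Things in the scene. Friction and masses are not known exactly. Their poses are not given: they have to be found in the camera images.
- plate_mid (a point): Centre of the top face of the fixed steel plate: 140 mm (x) by 160 mm (y), top 20 mm above the bench. Axes are the station's (plate and support together, yaw up to 17 degrees): z up, +y the way the support pulls out over the plate, x across. The grey 46 mm square outer tube, 180 mm long, top 72 mm above the bench, begins 150 mm away towards -y.
- scraper_mid (a point): Centre of the loose wooden scraper block, 37.5 mm above its underside. Foot with rubber sole 28 mm (x) by 130 mm (y), 30 mm high; on it a grip bar 24 mm (x) by 90 mm (y), from 30 to 75 mm up. About 0.25 kg, stands upright on the bench; grasp the bar across x. Drawn along the plate's x, the foot covers all the chips in one stroke.
- head_grip (a point): Grasp point on the support's yellow head, 82 mm above the bench, level with the red button. Head 34 mm (station x) by 50 mm (y), 24 to 106 mm above the bench; button stands out 8 mm on its +x side. Grasp from above, closing along x: 42 mm wide, 36 with the button in. Starts 120 mm from plate_mid towards -y and moves with the support. Axes are the station's.
- support (a joint): How far the support is pulled out along station +y, in m: 0 home (start), 0.06 first stop, 0.12 second stop (end of travel). A spring pulls back with 4 N (home) to 7 N (out), plus 1 N friction. With the button out a latch locks it at home and at the first stop on the way out; nothing locks it at the second stop, where it runs back if let go.
- button (a joint): Travel of the red latch button on the head's +x side, in m: 0 out, 0.006 fully in; it moves along station -x. It needs about 8 N to go fully in, and the latch frees beyond 0.004. It springs out when not squeezed.
- button_face (a point): Centre of the outer face of the red button, 34 mm (y) by 32 mm (z), on the +x side of the yellow head.
- chip1_mid (a point): Centre of a loose orange chip of hardened filler, about 28 x 20 mm, 8 mm thick, 11 g; lies flat on the plate at the start. All four chips have their centres within 45 mm of plate_mid along x and within 35 mm of the line 5 mm to its -y side along y.
- chip2_mid (a point): Centre of a loose orange chip of hardened filler, about 28 x 20 mm, 8 mm thick, 11 g; lies flat on the plate at the start. All four chips have their centres within 45 mm of plate_mid along x and within 35 mm of the line 5 mm to its -y side along y.
- chip3_mid (a point): Centre of a loose orange chip of hardened filler, about 28 x 20 mm, 8 mm thick, 11 g; lies flat on the plate at the start. All four chips have their centres within 45 mm of plate_mid along x and within 35 mm of the line 5 mm to its -y side along y.
- chip4_mid (a point): Centre of a loose orange chip of hardened filler, about 28 x 20 mm, 8 mm thick, 11 g; lies flat on the plate at the start. All four chips have their centres within 45 mm of plate_mid along x and within 35 mm of the line 5 mm to its -y side along y.
- can_mid (a point): Middle (95 mm up) of a spray can, 64 mm wide, 190 mm tall, standing on the bench; leave alone.
- tape_mid (a point): Middle (25 mm up) of a yellow roll of masking tape lying flat, 100 mm wide, 50 mm tall; leave alone. It and the scraper swap places at random.
- sander_mid (a point): Middle (50 mm up) of a round orbital sander, 124 mm wide, about 101 mm tall, with a hose stub 120 mm out along its x; leave alone.

How it is judged:
By the outcome, as a careful person would: the job done as asked, in the order asked, and still so for the second after the job is handed in, while the arm keeps its last pose, push and grip.
It also fails if it takes over 58 s, if anything falls off the work surface, if the arm or the gripper's body presses on something with over 40 N, if the wrist force passes 120 N, or if a joint passes its speed limit or range.

ROBOT

A 6-joint arm with a two-finger parallel gripper is mounted at the origin on the work surface. World frame = base frame: x ahead of the robot, y to its left, z up, the work surface at z = 0. Lengths are in m, angles in degrees, forces in N, time in s.
With the tool pointing down it reaches from about 0.325 to 0.85 m from the base axis. Payload 15.5 kg.
Tool frame: the origin (TCP) lies midway between the tips of the shut fingers; the grasp point (between the pads) lies 19 mm behind it; z points along the fingers, y is the line along which they close (so a half turn about z gives the same grasp; the last joint's range is limited). The gripper opens to 91 mm and grips with 3 to 60 N. Pads are 32 mm wide; open, the fingers measure 118 mm over their backs; the gripper's body (76 mm by 178 mm) begins 60 mm behind the grasp point.
Start: joints at [-69.357, 28.281, 77.091, -0, 74.628, -5.472], TCP at [0.275, -0.561, 0.214] pointing down, gripper open.
Joint ranges: [-166.48, 166.48], [-47.26, 123.95], [12.59, 153.08], [-70.14, 250.14], [6.76, 159.57], [-176.63, 176.63]. Speed limits (degrees/s): [108.29, 108.29, 147.25, 172.46, 172.46, 172.46].

INTERFACE

Orientations are given as [roll, pitch, yaw] about the fixed x, y, z axes, in that order (R = Rz(yaw) Ry(pitch) Rx(roll)).
In Python, from rig import r, snapshot gives the robot as it stands. The module is installed in compiled form; this text tells all that it offers.
- The arm moves only by the tool arm_command, never from a script. Its argument "series" is a list of rows, each a list of 7 numbers: the turn, a rotation vector about the tool's x, y, z in rad, then the shift along the tool's x, y, z in cm, then the closure in counts, from 0 (fully open) to 255 (shut). A call has 1 to 12 rows; each row is the pose to reach, as a shift and turn from the pose commanded when the call began, along the tool's axes at that moment; what a row does not reach only later rows make up. A row lasts 1/8 s, in which the tool goes at most 62.5 mm and 10.7 degrees, less where a joint would pass 70% of its speed; a pose out of reach is approached as far as the arm can. A call with a gripper value outside its range is refused whole. The fingers move at their own pace and stop on an object; the grip force is fixed at half the most. Time passes only in rows, so rows that repeat a pose let the fingers close. It gives the time, the measured TCP pose, the force, the opening and the grip force at its end, in the units of the state.
- r.observe(): the state, without advancing time (a new reading comes with each control period).
- snapshot(name): name is "scene" or "top" or "wrist"; returns a dict with "image" (400x640x3 uint8, red, green, blue), "camera_matrix" (3x3 intrinsics, pixels), "dist_coeffs" ([k1, k2, p1, p2, k3] as OpenCV has them; the pictures are not rectified), "pose" (4x4, takes a point from camera to world coordinates). Camera axes: x right, y down, z forward; pixel columns grow to the right and rows downward; lengths in m; the calibration is good to about 2 mm. A picture is of the moment at which its call begins. There is no depth.
- r.job_done(): hands the job in; it is judged then, once.
The state is a dict: "t": time; "joint_pos": joint angles; "qvel": joint speeds; "effort": joint torques, N m; "tcp_pos": TCP position; "tool_rot": TCP orientation; "wrist_force": force on the tool from outside, world axes, zero at the start; "torque": the same for the moment, N m; "width": finger opening in m; "gripper_force": force on a finger pad.
Only numpy, scipy, OpenCV 4.12 (cv2) and the standard library are available. Lean on these libraries where they do the work, as an engineer would, in place of code of your own. Each camera call takes 0.05 s, during which the arm holds its last target. There are 200 camera calls.

## Working session

There is one attempt and no reset: what is moved stays moved. The work goes in short steps, Python scripts to look and compute and a tool call to move; the robot and the scene stay as the last step left them, time stands still between calls to the robot, and variables do not carry over. Pictures are saved under pics/ and viewed, at most 13 in all, crops included, and the job is handed in when it is done.

Besides the shell and the picture viewer there is one more tool, called after "Emit:" as name(argument=value, ...) on one line, values as JSON. arm_command: Moves the arm, as the interface text tells. Its arguments: {"type":"object","properties":{"series":{"type":"array"}},"required":["series"]}

```bash
mkdir -p pics; python3 - <<'E'
from rig import r,snapshot
import cv2,pickle
for n in("top","scene"):
    s=snapshot(n);pickle.dump(s,open(n+'.pkl','wb'));cv2.imwrite(f'pics/{n}0.png',s['image'][:,:,::-1]);print(s['pose'].round(3),s['dist_coeffs'],s['camera_matrix'])
o=r.observe();print(o['t'],o['tcp_pos'],o['tool_rot'],o['width'])
E
```

```text
[[ 0.026 -0.99   0.14   0.437]
 [-1.    -0.026 -0.003  0.054]
 [ 0.007 -0.14  -0.99   1.201]
 [ 0.     0.     0.     1.   ]] [0.00993952 0.         0.         0.         0.        ] [[445.45020409   0.         317.12822016]
 [  0.         445.45020409 199.42844889]
 [  0.           0.           1.        ]]
[[-2.450e-01  6.650e-01 -7.050e-01  1.405e+00]
 [ 9.690e-01  1.690e-01 -1.780e-01  2.480e-01]
 [ 1.000e-03 -7.270e-01 -6.860e-01  8.870e-01]
 [ 0.000e+00  0.000e+00  0.000e+00  1.000e+00]] [-0.0282517  0.         0.         0.         0.       ] [[507.53575995   0.         319.26360203]
 [  0.         507.53575995 200.92664256]
 [  0.           0.           1.        ]]
0.1 [ 0.27498872 -0.56087252  0.21339133] [-1.79937303e+02 -4.53133177e-03  2.61173467e+01] 0.09113614651020617
```

View pics/top0.png

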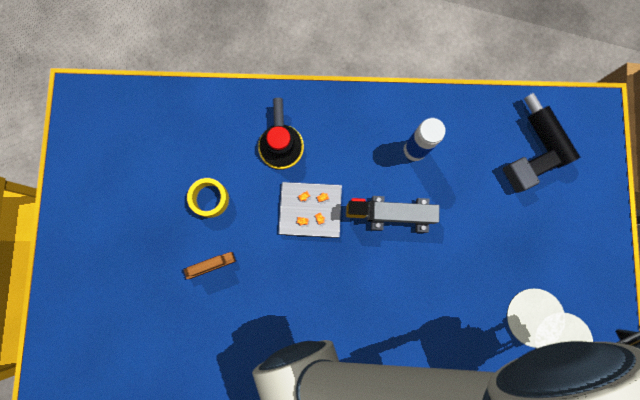

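View pics/scene0.png

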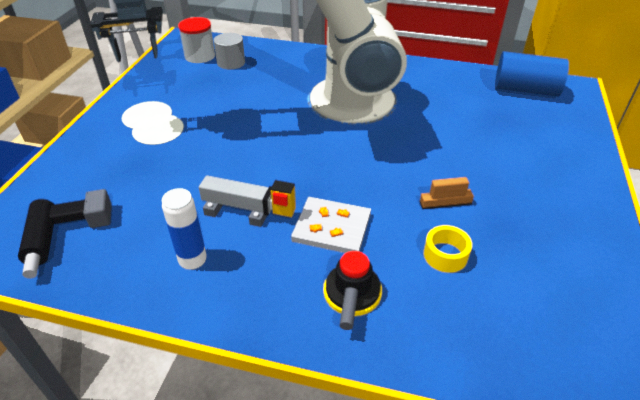

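```bash
python3 - <<'E'
import cv2,pickle
s=pickle.load(open('top.pkl','rb'))['image'][:,:,::-1]
cv2.imwrite('pics/c0.png',cv2.resize(s[170:290,175:375],None,fx=4,fy=4,interpolation=cv2.INTER_CUBIC))
cv2.imwrite('pics/c1.png',cv2.resize(s[170:250,275:445],None,fx=4,fy=4,interpolation=cv2.INTER_CUBIC))
E
```

```text
(no output)
```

View pics/c0.png

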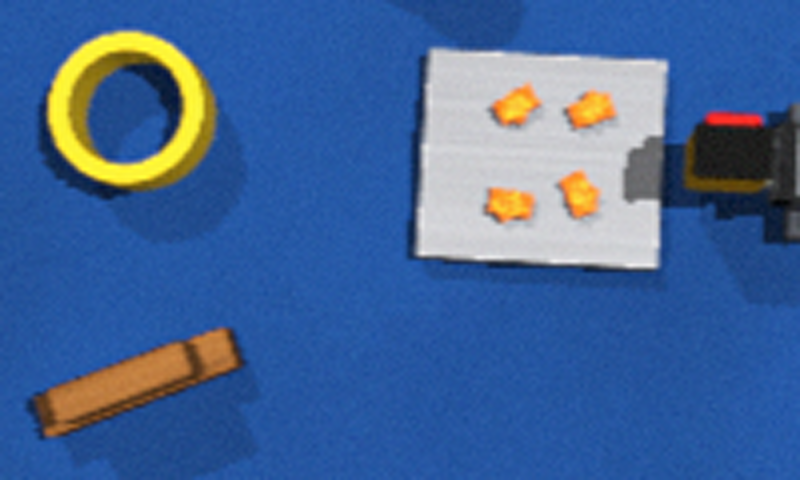

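View pics/c1.png

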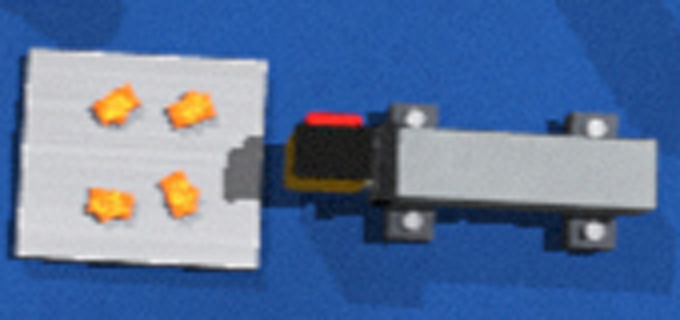

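```bash
cat >h.py <<'E'
import numpy as np,cv2,pickle
def ray(s,uv,z):
    uv=np.array(uv,float).reshape(-1,1,2)
    n=cv2.undistortPoints(uv,s['camera_matrix'],s['dist_coeffs']).reshape(-1,2)
    P=s['pose'];d=np.c_[n,np.ones(len(n))]@P[:3,:3].T
    return P[:3,3]+d*((z-P[2,3])/d[:,2])[:,None]
def proj(s,X):
    P=np.linalg.inv(s['pose'])
    return cv2.projectPoints(np.array(X,float).reshape(-1,1,3),cv2.Rodrigues(P[:3,:3])[0],P[:3,3],s['camera_matrix'],s['dist_coeffs'])[0].reshape(-1,2)
def box(c,yaw,sx,sy,z0,z1):
    a=np.radians(yaw);R=np.array([[np.cos(a),-np.sin(a)],[np.sin(a),np.cos(a)]])
    q=np.array([[-1,-1],[1,-1],[1,1],[-1,1]])*[sx/2,sy/2]@R.T+c
    return [np.c_[q,np.full(4,z)] for z in(z0,z1)]
E
cat >m.py <<'E'
from h import *
s=pickle.load(open('top.pkl','rb'));t=pickle.load(open('scene.pkl','rb'))
f=lambda p:(np.array(p)+.5)/4-.5+[175,170]
p=ray(s,f([(430,48),(667,60),(659,269),(416,257)]),.02)[:,:2]
e=(p[0]+p[3]-p[1]-p[2]);yaw=np.degrees(np.arctan2(-e[0],e[1]));pm=p.mean(0)
print('plate',pm,yaw,np.linalg.norm(p[0]-p[1]),np.linalg.norm(p[0]-p[3]))
a=np.radians(yaw);ux=np.array([np.cos(a),np.sin(a)]);uy=np.array([-np.sin(a),np.cos(a)])
hg=pm-.12*uy
print('head',hg)
g=ray(s,(np.array([(400,128),(655,140),(655,209),(397,198)])+.5)/4-.5+[275,170],.072)[:,:2]
e=(g[0]+g[3]-g[1]-g[2]);print('tube',np.degrees(np.arctan2(-e[0],e[1])),g.mean(0),'pred',pm-(.15+.09)*uy)
q=ray(s,f([(33,398),(230,328),(242,364),(44,437)]),.025)[:,:2]
b=ray(s,f([(46,395),(188,343),(199,374),(57,425)]),.075)[:,:2]
for k in(q,b):
    e=k[0]+k[3]-k[1]-k[2];print('scr',k.mean(0),np.degrees(np.arctan2(-e[0],e[1])),np.linalg.norm(k[0]-k[1]),np.linalg.norm(k[0]-k[3]))
w=q.mean(0)*.5+b.mean(0)*.5;e=sum(k[0]+k[3]-k[1]-k[2] for k in(q,b));wy=np.degrees(np.arctan2(-e[0],e[1]))
B=[box(pm,yaw,.14,.16,0,.02),box(hg,yaw,.034,.05,.024,.106),box(pm-.24*uy,yaw,.046,.18,.026,.072),box(w,wy,.028,.13,0,.03),box(w,wy,.024,.09,.03,.075)]
ims=[]
for cam,(x0,y0,x1,y1) in((s,(175,170,445,290)),(t,(190,150,490,280))):
    im=cv2.resize(cam['image'][:,:,::-1],None,fx=2.6,fy=2.6,interpolation=cv2.INTER_CUBIC)
    for bx in B:
        for l in bx: cv2.polylines(im,[((proj(cam,l)+.5)*2.6-.5).round().astype(int)],True,(255,255,0),1)
    ims.append(im[int(y0*2.6):int(y0*2.6)+290,int(x0*2.6):int(x0*2.6)+700])
cv2.imwrite('pics/ov.png',np.vstack(ims))
E
python3 m.py
```

```text
plate [0.57751253 0.06686573] -1.3622883384592723 0.15969517130163532 0.14071828630649755
head [ 0.57465963 -0.05310036]
tube -1.0601792783502098 [ 0.57073948 -0.17868085] pred [ 0.57180673 -0.17306644]
scr [0.42306654 0.32675171] 21.411639087549837 0.134384086888339 0.026280373946797827
scr [0.42182746 0.32432492] 21.45139319963838 0.09293635553542738 0.019919950058965116
```

View pics/ov.png

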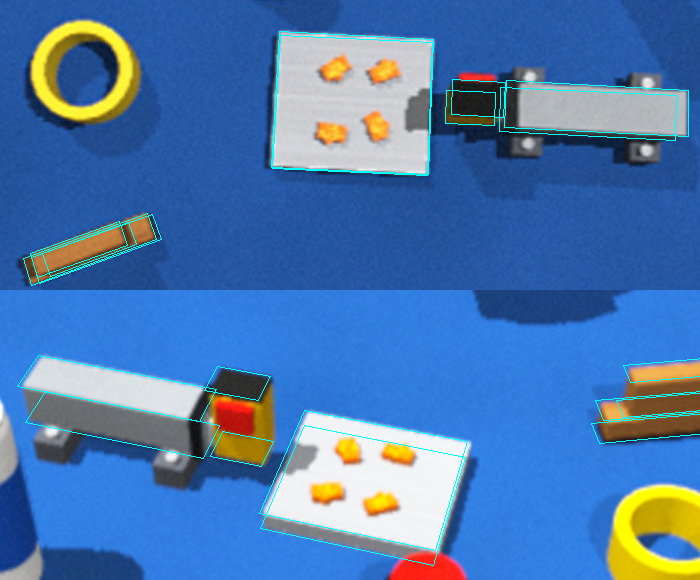

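```bash
cat >go.py <<'E'
import sys,numpy as np
from scipy.spatial.transform import Rotation as R
from rig import r
o=r.observe();T=R.from_euler('xyz',o['tool_rot'],degrees=True)
x,y,z,yaw=map(float,sys.argv[1:5])
print('now',o['t'],np.round(o['tcp_pos'],4),np.round(o['tool_rot'],2),np.round(o['wrist_force'],1),o['width'])
print('turn',(T.inv()*R.from_euler('xyz',[180,0,yaw],degrees=True)).as_rotvec().round(4),'cm',(T.inv().apply(np.array([x,y,z])-o['tcp_pos'])*100).round(2))
E
python3 go.py .4225 .3255 .18 111.4
python3 - <<'E'
from h import *
s=pickle.load(open('top.pkl','rb'));t=pickle.load(open('scene.pkl','rb'))
print('sander',ray(s,[(281,150),(278,139)],.01)[0],ray(s,[(278,138)],.1),ray(t,[(355,263)],.1))
print('tape',ray(s,[(208,198)],.05),'can',ray(s,[(432,132)],.19))
E
```

```text
now 0.1 [ 0.275  -0.5609  0.2134] [-179.94   -0.     26.12] [-0.2  0.2 -0.4] 0.09113614651020617
turn [-8.0000e-04 -9.0000e-04 -1.4885e+00] cm [ 52.26 -73.09   3.42]
sander [0.7394811  0.15204796 0.01      ] [[0.74768866 0.15339605 0.1       ]] [[0.75518982 0.15800508 0.1       ]]
tape [[0.59579949 0.33396072 0.05      ]] can [[ 0.74667086 -0.21508419  0.19      ]]
```

Emit:
arm_command(series=[[0, 0, -1.4885, 52.3, -73.1, 3.4, 0], [0, 0, -1.4885, 52.3, -73.1, 3.4, 0], [0, 0, -1.4885, 52.3, -73.1, 3.4, 0], [0, 0, -1.4885, 52.3, -73.1, 3.4, 0], [0, 0, -1.4885, 52.3, -73.1, 3.4, 0], [0, 0, -1.4885, 52.3, -73.1, 3.4, 0], [0, 0, -1.4885, 52.3, -73.1, 3.4, 0], [0, 0, -1.4885, 52.3, -73.1, 3.4, 0], [0, 0, -1.4885, 52.3, -73.1, 3.4, 0], [0, 0, -1.4885, 52.3, -73.1, 3.4, 0], [0, 0, -1.4885, 52.3, -73.1, 3.4, 0], [0, 0, -1.4885, 52.3, -73.1, 3.4, 0]])

```text
t: 1.6
tcp_pos: [0.3978, 0.1761, 0.1857]
tool_rot: [180.0, 0.0, 111.4]
wrist_force: [2.4, -1.5, 0.7]
width: 0.0911
gripper_force: 0.0
```

```bash
python3 go.py .4225 .3255 .18 111.4
```

```text
now 1.6 [0.3978 0.1761 0.1857] [1.7999e+02 1.0000e-02 1.1142e+02] [ 2.4 -1.5  0.7] 0.09114052352487768
turn [0.0003 0.0001 0.0003] cm [13.    7.76  0.57]
```

Emit:
arm_command(series=[[0, 0, 0, 13, 7.76, 0.57, 0], [0, 0, 0, 13, 7.76, 0.57, 0], [0, 0, 0, 13, 7.76, 0.57, 0], [0, 0, 0, 13, 7.76, 0.57, 0], [0, 0, 0, 13, 7.76, 0.57, 0]])

```text
t: 2.22
tcp_pos: [0.4223, 0.3225, 0.1798]
tool_rot: [-179.9, 0.0, 111.4]
wrist_force: [0.1, 0.1, -0.4]
width: 0.0911
gripper_force: 0.0
```

```bash
python3 go.py .4225 .3255 .036 111.4; python3 - <<'E'
from h import *
from rig import snapshot
w=snapshot('wrist');pickle.dump(w,open('w.pkl','wb'));im=w['image'][:,:,::-1].copy()
for b in (box([.4225,.3255],21.4,.028,.13,0,.03),box([.4225,.3255],21.4,.024,.09,.03,.075)):
    for l in b: cv2.polylines(im,[proj(w,l).round().astype(int)],True,(255,255,0),1)
cv2.imwrite('pics/w1.png',im)
E
```

```text
now 2.225 [0.4223 0.3225 0.1798] [-1.7995e+02  2.0000e-02  1.1139e+02] [ 0.1  0.1 -0.4] 0.09112920955545992
turn [-0.0009  0.0003 -0.0001] cm [ 0.28  0.15 14.38]
```

View pics/w1.png

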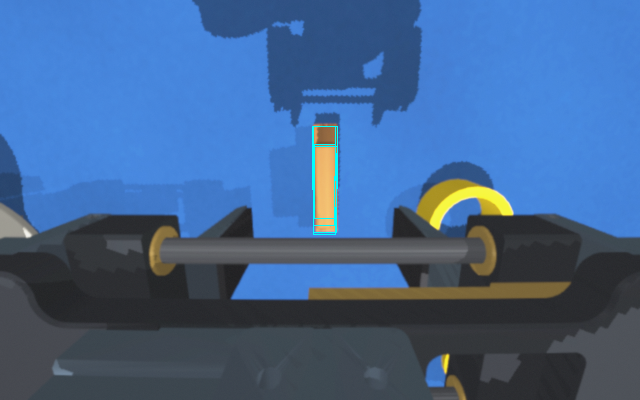

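The wrist view shows the scraper, around pixel (325,180), inside the model outline and lined up with the open fingers. I'll go down and grasp it.

Emit:
arm_command(series=[[0, 0, 0, 0.28, 0.15, 5, 0], [0, 0, 0, 0.28, 0.15, 10, 0], [0, 0, 0, 0.28, 0.15, 13, 0], [0, 0, 0, 0.28, 0.15, 14.4, 0], [0, 0, 0, 0.28, 0.15, 14.4, 0], [0, 0, 0, 0.28, 0.15, 14.4, 255], [0, 0, 0, 0.28, 0.15, 14.4, 255], [0, 0, 0, 0.28, 0.15, 14.4, 255], [0, 0, 0, 0.28, 0.15, 14.4, 255], [0, 0, 0, 0.28, 0.15, 14.4, 255], [0, 0, 0, 0.28, 0.15, 14.4, 255]])

```text
t: 3.65
tcp_pos: [0.423, 0.3264, 0.036]
tool_rot: [-180.0, 0.0, 111.4]
wrist_force: [0.1, -0.8, 0.6]
width: 0.0343
gripper_force: 0.0
```

```bash
python3 go.py .4225 .3255 .126 88.7
```

```text
now 3.65 [0.423  0.3264 0.036 ] [-180.     0.   111.4] [ 0.1 -0.8  0.6] 0.034345900575846786
turn [-1.000e-04  0.000e+00  3.962e-01] cm [-0.06 -0.08 -9.  ]
```

Emit:
arm_command(series=[[0, 0, 0, 0, 0, 0, 255], [0, 0, 0, 0, 0, 0, 255], [0, 0, 0, 0, 0, 0, 255], [0, 0, 0, 0, 0, 0, 255]])

```text
t: 4.15
tcp_pos: [0.4231, 0.3264, 0.036]
tool_rot: [180.0, -0.0, 111.4]
wrist_force: [0.7, -0.3, -0.8]
width: 0.0236
gripper_force: 30.0
```

```bash
python3 go.py .4225 .3255 .146 88.7
```

```text
now 4.15 [0.4231 0.3264 0.036 ] [180.   -0.  111.4] [ 0.7 -0.3 -0.8] 0.023624650532038983
turn [ 1.000e-04 -0.000e+00  3.962e-01] cm [ -0.06  -0.09 -11.  ]
```

Emit:
arm_command(series=[[0, 0, 0, 0, 0, -5, 255], [0, 0, 0, 0, 0, -11, 255], [0, 0, 0.2, 0, 0, -11, 255], [0, 0, 0.396, 0, 0, -11, 255], [0, 0, 0.396, 0, 0, -11, 255], [0, 0, 0.396, 0, 0, -11, 255]])

```text
t: 4.9
tcp_pos: [0.4228, 0.3262, 0.1458]
tool_rot: [-180.0, 0.0, 88.9]
wrist_force: [-0.1, 0.3, -2.5]
width: 0.0239
gripper_force: 30.0
```

```bash
python3 go.py .6594 .0599 .146 88.7
```

```text
now 4.9 [0.4228 0.3262 0.1458] [-1.7996e+02  2.0000e-02  8.8930e+01] [-0.1  0.3 -2.5] 0.0238510759592635
turn [-0.0006  0.0004  0.004 ] cm [-26.19  24.15  -0.03]
```

Emit:
arm_command(series=[[0, 0, 0, -4, 3.7, 0, 255], [0, 0, 0, -8, 7.4, 0, 255], [0, 0, 0, -12, 11.1, 0, 255], [0, 0, 0, -16, 14.8, 0, 255], [0, 0, 0, -20, 18.5, 0, 255], [0, 0, 0, -24, 22.1, 0, 255], [0, 0, 0, -26.2, 24.1, 0, 255], [0, 0, 0, -26.2, 24.1, 0, 255], [0, 0, 0, -26.2, 24.1, 0, 255]])

```text
t: 6.02
tcp_pos: [0.6574, 0.0594, 0.1456]
tool_rot: [-179.9, -0.0, 88.8]
wrist_force: [-0.2, -0.0, -2.0]
width: 0.0237
gripper_force: 30.0
```

```bash
python3 go.py .6594 .0599 .0566 88.7;  python3 - <<'E'
from h import *
from rig import snapshot
a=snapshot('top')['image'][110:260,220:380,::-1];b=snapshot('scene')['image'][150:300,240:400,::-1]
cv2.imwrite('pics/l1.png',cv2.resize(np.hstack([a,b]),None,fx=2.5,fy=2.5,interpolation=cv2.INTER_CUBIC))
E
```

```text
now 6.025 [0.6574 0.0594 0.1456] [-1.7993e+02 -1.0000e-02  8.8820e+01] [-0.2 -0.  -2. ] 0.023702638955950563
turn [-0.0012 -0.0002  0.002 ] cm [0.05 0.21 8.9 ]
```

View pics/l1.png

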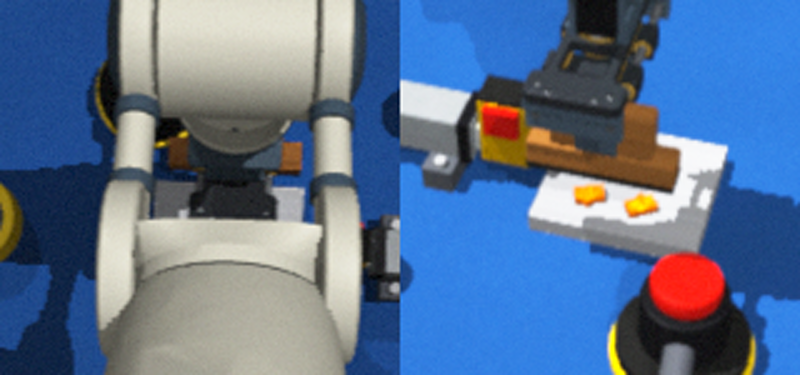

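The scraper is held level above the plate's far edge, and the nearest chips at right-crop pixels (590,195) and (640,205) are clear of where it comes down.

Emit:
arm_command(series=[[0, 0, 0, 0, 0.1, 4, 255], [0, 0, 0, 0, 0.1, 7, 255], [0, 0, 0, 0, 0.1, 8.3, 255], [0, 0, 0, 0, 0.1, 8.7, 255], [0, 0, 0, 0, 0.1, 8.85, 255], [0, 0, 0, 0, 0.1, 8.9, 255], [0, 0, 0, 0, 0.1, 8.9, 255]])

```text
t: 7.0
tcp_pos: [0.6594, 0.059, 0.0577]
tool_rot: [179.9, -0.0, 88.7]
wrist_force: [0.4, -0.5, -2.6]
width: 0.0239
gripper_force: 30.0
```

```bash
python3 go.py .48 .0642 .0566 88.7
```

```text
now 7.0 [0.6594 0.059  0.0577] [179.94  -0.    88.71] [ 0.4 -0.5 -2.6] 0.023932279618405824
turn [ 0.001  -0.      0.0002] cm [  0.12 -17.95   0.09]
```

Emit:
arm_command(series=[[0, 0, 0, 0, 0, 0.1, 255], [0, 0, 0, 0, -1, 0.1, 255], [0, 0, 0, 0, -2.5, 0.1, 255], [0, 0, 0, 0, -4, 0.1, 255], [0, 0, 0, 0, -5.5, 0.1, 255], [0, 0, 0, 0, -7, 0.1, 255], [0, 0, 0, 0, -8.5, 0.1, 255], [0, 0, 0, 0, -10, 0.1, 255], [0, 0, 0, 0, -11.5, 0.1, 255], [0, 0, 0, 0, -13, 0.1, 255]])

```text
t: 8.25
tcp_pos: [0.5281, 0.062, 0.0561]
tool_rot: [180.0, -0.0, 88.7]
wrist_force: [0.6, 0.4, -2.7]
width: 0.0241
gripper_force: 30.0
```

```bash
python3 go.py .48 .0642 .0566 88.7
```

```text
now 8.25 [0.5281 0.062  0.0561] [180.    -0.    88.71] [ 0.6  0.4 -2.7] 0.024060256996069562
turn [ 0.0001 -0.      0.0002] cm [ 0.12 -4.81 -0.05]
```

Emit:
arm_command(series=[[0, 0, 0, 0, -1.5, 0, 255], [0, 0, 0, 0, -3, 0, 255], [0, 0, 0, 0, -4.5, 0, 255], [0, 0, 0, 0, -5.5, 0, 255], [0, 0, 0, 0, -5.5, 0, 255], [0, 0, 0, 0, -5.5, -4, 255], [0, 0, 0, 0, -5.5, -8, 255], [0, 0, 0, 0, -5.5, -8, 255]])

```text
t: 9.25
tcp_pos: [0.4764, 0.0632, 0.1384]
tool_rot: [179.7, -0.0, 88.7]
wrist_force: [0.4, 0.4, -3.1]
width: 0.024
gripper_force: 30.0
```

```bash
python3 go.py .41 .29 .136 88.7;  python3 - <<'E'
from h import *
from rig import snapshot
a=snapshot('wrist')['image'][:,:,::-1];b=snapshot('scene')['image'][130:280,240:480,::-1]
cv2.imwrite('pics/l2.png',np.vstack([cv2.resize(b,(480,300),interpolation=cv2.INTER_CUBIC),cv2.resize(a,(480,300))]))
E
```

```text
now 9.25 [0.4764 0.0632 0.1384] [ 1.7968e+02 -1.0000e-02  8.8710e+01] [ 0.4  0.4 -3.1] 0.02404408841067879
turn [ 0.0055 -0.0002  0.0001] cm [22.53 -7.15  0.2 ]
```

View pics/l2.png

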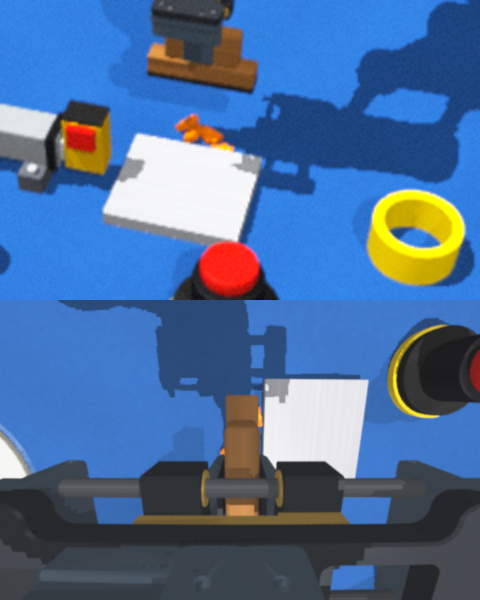

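The plate looks clear, with the chips on the bench along its -x edge. I'll set the scraper down away from them and then check.

Emit:
arm_command(series=[[0, 0, 0, 5, -1.6, 0, 255], [0, 0, 0, 10, -3.2, 0, 255], [0, 0, 0, 15, -4.8, 0, 255], [0, 0, 0, 20, -6.4, 0, 255], [0, 0, 0, 22.5, -7.1, 0, 255], [0, 0, 0, 22.5, -7.1, 3, 255], [0, 0, 0, 22.5, -7.1, 7, 255], [0, 0, 0, 22.5, -7.1, 9, 255], [0, 0, 0, 22.5, -7.1, 9.8, 255], [0, 0, 0, 22.5, -7.1, 9.8, 255]])

```text
t: 10.6
tcp_pos: [0.4078, 0.2895, 0.0373]
tool_rot: [-179.9, 0.0, 88.7]
wrist_force: [0.4, -0.0, -2.5]
width: 0.024
gripper_force: 30.0
```

```bash
python3 go.py .41 .29 .0362 88.7;  python3 - <<'E'
from h import *
from rig import snapshot
a=snapshot('top')['image'][150:280,170:390,::-1];b=snapshot('scene')['image'][150:280,240:460,::-1]
cv2.imwrite('pics/l3.png',cv2.resize(np.vstack([a,b]),None,fx=2.3,fy=2.3,interpolation=cv2.INTER_CUBIC))
E
```

```text
now 10.6 [0.4078 0.2895 0.0373] [-1.7992e+02  4.0000e-02  8.8700e+01] [ 0.4 -0.  -2.5] 0.02399703966604114
turn [-0.0014  0.0008  0.0001] cm [0.06 0.22 0.11]
```

View pics/l3.png

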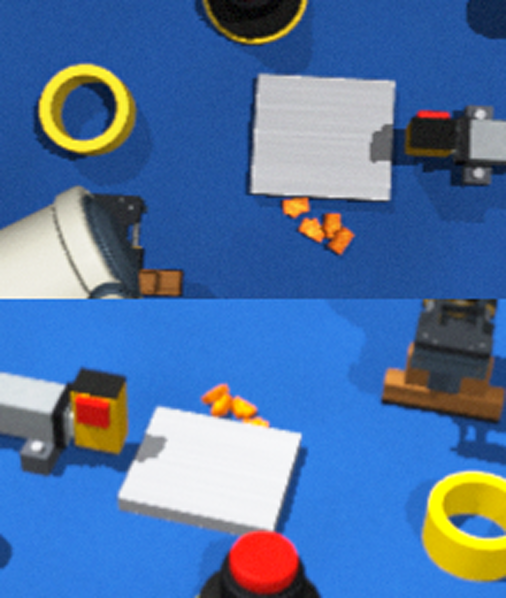

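All four chips lie flat on the bench, at top-crop pixels around (295,206), (312,230), (331,224) and (341,240). The plate is clear, so I'll release the scraper.

Emit:
arm_command(series=[[0, 0, 0, 0, 0, 0.1, 255], [0, 0, 0, 0, 0, 0.1, 255], [0, 0, 0, 0, 0, 0.1, 0], [0, 0, 0, 0, 0, 0.1, 0], [0, 0, 0, 0, 0, 0.1, 0], [0, 0, 0, 0, 0, 0.1, 0], [0, 0, 0, 0, 0, 0.1, 0], [0, 0, 0, 0, 0, -5, 0], [0, 0, 0, 0, 0, -10, 0], [0, 0, 0, 0, 0, -14, 0], [0, 0, 0, 0, 0, -14, 0], [0, 0, 0, 0, 0, -14, 0]])

```text
t: 12.2
tcp_pos: [0.4079, 0.2895, 0.1775]
tool_rot: [-180.0, 0.0, 88.7]
wrist_force: [-0.7, 0.6, -0.8]
width: 0.0913
gripper_force: 0.0
```

```bash
python3 go.py .5765 -.0531 .18 88.7
```

```text
now 12.2 [0.4079 0.2895 0.1775] [-1.7998e+02  1.0000e-02  8.8710e+01] [-0.7  0.6 -0.8] 0.09127655988435744
turn [-0.0004  0.0003  0.0002] cm [-33.88  17.63  -0.25]
```

Emit:
arm_command(series=[[0, 0, 0, -5, 2.6, -0.2, 0], [0, 0, 0, -10, 5.2, -0.2, 0], [0, 0, 0, -15, 7.8, -0.2, 0], [0, 0, 0, -20, 10.4, -0.2, 0], [0, 0, 0, -25, 13, -0.2, 0], [0, 0, 0, -30, 15.6, -0.2, 0], [0, 0, 0, -33.9, 17.6, -0.2, 0], [0, 0, 0, -33.9, 17.6, -0.2, 0], [0, 0, 0, -33.9, 17.6, -0.2, 0], [0, 0, 0, -33.9, 17.6, -0.2, 0]])

```text
t: 13.45
tcp_pos: [0.5759, -0.0521, 0.1795]
tool_rot: [-179.9, -0.0, 88.8]
wrist_force: [-0.9, -0.4, -0.4]
width: 0.0911
gripper_force: 0.0
```

```bash
python3 go.py .576 -.0531 .063 88.7; python3 - <<'E'
from h import *
from rig import snapshot
w=snapshot('wrist');im=w['image'][:,:,::-1].copy()
hg=np.array([.5747,-.0531]);yaw=-1.3
for b in (box(hg,yaw,.034,.05,.024,.106),box([.5775,.0669],yaw,.14,.16,0,.02)):
    for l in b: cv2.polylines(im,[proj(w,l).round().astype(int)],True,(255,255,0),1)
cv2.imwrite('pics/w2.png',im)
E
```

```text
now 13.45 [ 0.5759 -0.0521  0.1795] [-1.7993e+02 -2.0000e-02  8.8770e+01] [-0.9 -0.4 -0.4] 0.09107330569096819
turn [-0.0012 -0.0003  0.0013] cm [-0.1   0.03 11.65]
```

View pics/w2.png

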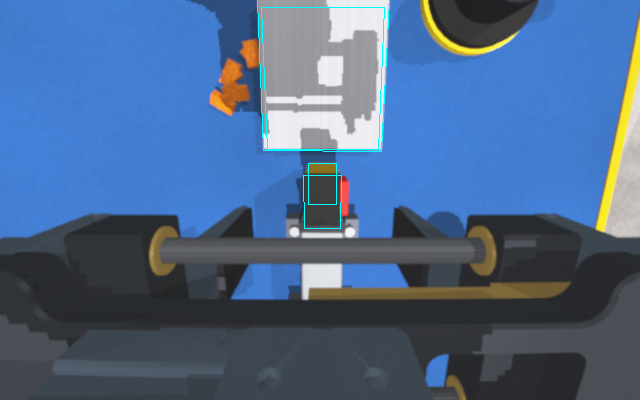

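The head's top face at pixels (304–340, 175–228) matches the model, with the red button on the right side. I'll go down and grip it.

Emit:
arm_command(series=[[0, 0, 0, -0.1, 0, 4, 0], [0, 0, 0, -0.1, 0, 8, 0], [0, 0, 0, -0.1, 0, 10.5, 0], [0, 0, 0, -0.1, 0, 11.6, 0], [0, 0, 0, -0.1, 0, 11.6, 0], [0, 0, 0, -0.1, 0, 11.6, 255], [0, 0, 0, -0.1, 0, 11.6, 255], [0, 0, 0, -0.1, 0, 11.6, 255], [0, 0, 0, -0.1, 0, 11.6, 255], [0, 0, 0, -0.1, 0, 11.6, 255], [0, 0, 0, -0.1, 0, 11.6, 255], [0, 0, 0, -0.1, 0, 11.6, 255]])

```text
t: 15.0
tcp_pos: [0.576, -0.0541, 0.0641]
tool_rot: [-179.9, -0.0, 88.7]
wrist_force: [-4.1, -1.7, 5.2]
width: 0.0358
gripper_force: 30.0
```

Emit:
arm_command(series=[[0, 0, 0, 0, 0, 0, 255], [0, 0, 0, 0, 0, 0, 255], [0, 0, 0, 0, 0, 0, 255]])

```text
t: 15.38
tcp_pos: [0.576, -0.0541, 0.0641]
tool_rot: [-179.9, -0.0, 88.7]
wrist_force: [-3.3, -1.1, 6.3]
width: 0.0358
gripper_force: 30.0
```

```bash
python3 go.py .5788 .0669 .063 88.7
```

```text
now 15.375 [ 0.576  -0.0541  0.0641] [-1.7995e+02 -1.0000e-02  8.8690e+01] [-3.3 -1.1  6.3] 0.035766285063907326
turn [-0.0009 -0.0001 -0.0002] cm [1.211e+01 1.000e-02 1.100e-01]
```

Emit:
arm_command(series=[[0, 0, 0, 0.5, 0, 0, 255], [0, 0, 0, 1.5, 0, 0, 255], [0, 0, 0, 2.5, 0, 0, 255], [0, 0, 0, 3.5, 0, 0, 255], [0, 0, 0, 4.5, 0, 0, 255], [0, 0, 0, 5.5, 0, 0, 255], [0, 0, 0, 6.5, 0, 0, 255], [0, 0, 0, 7.5, 0, 0, 255], [0, 0, 0, 8.5, 0, 0, 255], [0, 0, 0, 9.5, 0, 0, 255], [0, 0, 0, 10.5, 0, 0, 255], [0, 0, 0, 11, 0, 0, 255]])

```text
t: 16.88
tcp_pos: [0.5789, 0.0555, 0.0641]
tool_rot: [-180.0, 0.0, 88.7]
wrist_force: [-1.8, -7.3, 2.9]
width: 0.036
gripper_force: 30.0
```

Emit:
arm_command(series=[[0, 0, 0, 0.5, 0, 0, 255], [0, 0, 0, 0.8, 0, 0, 255], [0, 0, 0, 1.0, 0, 0, 255], [0, 0, 0, 1.1, 0, 0, 255], [0, 0, 0, 1.1, 0, 0, 255]])

```text
t: 17.5
tcp_pos: [0.5792, 0.0659, 0.0641]
tool_rot: [-180.0, 0.1, 88.7]
wrist_force: [-0.2, -9.7, 3.1]
width: 0.036
gripper_force: 30.0
```

Emit:
arm_command(series=[[0, 0, 0, 0.1, 0, 0, 255], [0, 0, 0, 0.1, 0, 0, 255], [0, 0, 0, 0.1, 0, 0, 255]])

```text
t: 17.88
tcp_pos: [0.5792, 0.066, 0.0641]
tool_rot: [-180.0, 0.1, 88.7]
wrist_force: [-1.3, -17.7, 2.9]
width: 0.0357
gripper_force: 30.0
```

```bash
python3 - <<'E'
from h import *
from rig import snapshot
a=snapshot('top')['image'][150:280,230:450,::-1];b=snapshot('scene')['image'][140:270,190:410,::-1]
cv2.imwrite('pics/l4.png',cv2.resize(np.vstack([a,b]),None,fx=2.3,fy=2.3,interpolation=cv2.INTER_CUBIC))
E
python3 go.py .579 .067 .063 88.7
```

```text
now 17.975 [0.5791 0.066  0.0641] [-1.7998e+02  1.3000e-01  8.8690e+01] [ -1.5 -18.6   2.3] 0.035873398405600956
turn [-0.0004  0.0023 -0.0001] cm [ 0.1  -0.02  0.11]
```

View pics/l4.png

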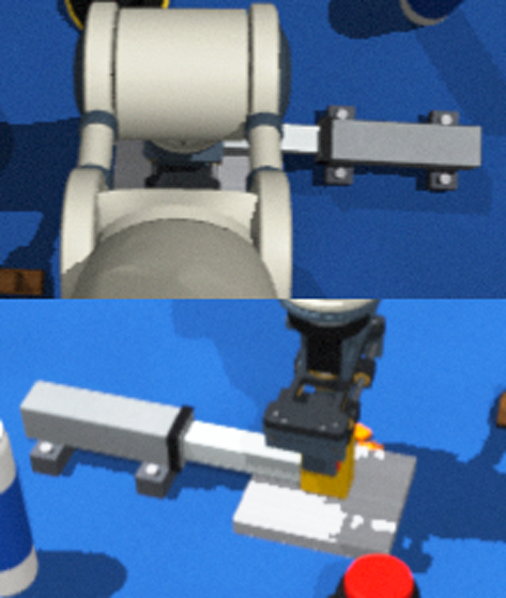

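The support is out over the clear plate. At the stop the force rose to 18 N while the head stayed still, so it is at the second stop and still held.

```bash
python3 -c "
from rig import r
print(r.job_done())"
```

```text
the job is handed in; nothing more can be done
None
```

I handed the job in at about 18 s: all four chips are on the bench and the scraper is set down off the plate. The support is pulled out to its second stop and held there with the button squeezed in. The hand-in gave no verdict.

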